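# Prove the trip switch, then hold a lamp in the spring-return test socket

### The arm

A 6-joint arm with a two-finger parallel gripper is mounted at the origin on the work surface. World frame = base frame: x ahead of the robot, y to its left, z up, the work surface at z = 0. Lengths are in mm, angles in rad, forces in N, time in s.
With the tool pointing down it reaches from about 350 to 875 mm from the base axis. Payload 15.5 kg.
Tool frame: the origin (TCP) lies midway between the tips of the shut fingers; the grasp point (between the pads) lies 19 mm behind it; z points along the fingers, x is the direction in which the jaws open and shut, and the axes are right-handed (so a half turn about z gives the same grasp; the last joint's range is limited). The gripper opens to 85 mm and grips with 20 to 120 N. Pads are 22 mm wide; open, the fingers measure 114 mm over their backs; the gripper's body (76 mm by 85 mm) begins 54 mm behind the grasp point. The pads swing forward as they close: fully open they stand 13 mm farther back than shut.
Start: joints at [1.236, 0.494, 1.345, -0, 1.302, -0.096], TCP at [148.438, 607.118, 202.877] pointing down, gripper open.
Joint ranges: [-2.91, 2.91], [-0.82, 2.16], [0.22, 2.67], [-1.22, 4.37], [0.12, 2.79], [-3.08, 3.08]. Speed limits (rad/s): [1.89, 1.89, 2.57, 3.01, 3.01, 3.01].

### API

Orientations are given as a 3x3 rotation matrix whose columns are the frame's x, y, z axes.
In Python, from workcell import manip gives the robot as it stands. The module is installed in compiled form; this text tells all that it offers.
- The arm moves only by the tool step_arm, never from a script. Its argument "plan" is a list of rows, each a list of 7 numbers: the turn, a rotation vector about the world's x, y, z in degrees, then the shift along the world's x, y, z in m, then the opening, from 0 (shut) to 1 (fully open). In form: [[ax, ay, az, dx, dy, dz, grip], ...]. A call has exactly 10 rows; each row shifts and turns the pose as measured when the row begins; what a row does not reach is not made up. A row lasts 1/8 s, in which the tool goes at most 62.5 mm and 10.7 degrees, less where a joint would pass 70% of its speed; a pose out of reach is approached as far as the arm can. A call with a gripper value outside its range is refused whole. The fingers move at their own pace and stop on an object; "squeeze" is the grip in N (left out, the last holds). Time passes only in rows, so rows that do not move let the fingers close, or fill a call up. It gives the time, the measured TCP pose, the force and the opening at its end, in the units of the state.
- manip.observe(): the state, without advancing time (a new reading comes with each control period).
- manip.snapshot(name): name is "scene" or "side" or "wrist"; returns the picture (480x640x3 uint8, red, green, blue); there is no depth.
- manip.get_calibration(name): a dict with "intrinsics" (3x3 intrinsics, pixels), "position" and "rotation" of the camera in the world; the wrist camera has in their place "hand_eye" (4x4, takes a point from camera to tool coordinates, whose origin is the TCP and whose axes are the tool frame's). Camera axes: x right, y down, z forward; pixel columns grow to the right and rows downward; lengths in mm; the calibration is good to about 2 mm. A picture is of the moment at which its call begins: read the wrist's pose just before it. get_calibration takes no time and is no camera call.
- manip.job_done(): hands the job in, once; it reports no verdict.
The state is a dict: "time": time; "q": joint angles; "qvel": joint speeds; "effort": joint torques, N m; "eef_pos": TCP position; "eef_rot": TCP orientation; "ft_force": force on the tool from outside, world axes, zero at the start; "wrist_torque": the same for the moment, N m; "grip_width": finger opening in mm.
Only numpy, scipy, OpenCV 4.12 (cv2) and the standard library are available. Lean on these libraries where they do the work, as an engineer would, in place of code of your own. Each camera call takes 0.05 s, during which the arm holds its last target.

### The job

Prove the trip switch first: press its test button so that the lever drops, let the button come back up, then lift the lever back up until it rests there by itself. Then put the lamp upright into the bayonet test socket with its lugs through the two notches, push it down against the spring, twist it a quarter turn clockwise (seen from above) to the stop, and finish while still gripping it and holding it turned and down: the socket springs back if it is let go. Leave the tape roll, the mug and the carton where they are.

Things in the scene. Friction and masses are not known exactly. Their poses are not given: they have to be found in the camera images.
- button_top (a point): centre of the top of the test button: grey, round, 26 mm across, 12 mm proud of a white box (160 x 120 x 62 mm, fixed). Axes are the box's, z up. Pushed straight down against a spring: 1.5 N to start, 5 N at its full 7 mm. The lever's slot is 80 mm beside it along the box's +y.
- test_button (a joint): travel of the test button, m: 0 up, 0.007 fully down; it springs back by itself. Pressing it past about 3 mm knocks the lever over.
- lever_hinge (a point): point on the trip lever's hinge axis, 50 mm above the table, 12 mm below the white box's top (the lever comes up through a dark slot). Axes are the box's: x to its back, y along the hinge axis, z up; the box's front is 60 mm to its -x. The button's axis is at x -16 mm, y -80 mm from here.
- lever_tip (a point): centre of the lever's cross grip: a black cylinder 16 mm thick and 26 mm long, lying along the hinge axis, at the end of a steel rod 8 mm thick, 75 mm from the hinge axis. Up, it is 124 mm above the table; dropped, 90 mm above the table and 63 mm to the box's -x side of the hinge, over the box's front edge.
- trip_lever (a joint): lever angle, rad: 0 up (leaning 0.12 past vertical to the box's +x, where it rests), 1.12 dropped to the box's -x. Over-centred by its own weight (60 g) only: past 0.12 it falls by itself to 1.12, below it falls back to 0. Pinch its grip by the ends and swing it along the arc; a level push on it jams when dropped.
- lamp_mid (a point): centre of the lamp: loose, about 150 g, 100 mm tall, upright on its foot. Steel cap 34 mm across (0 to 30 mm up, foot tapered to 29) with two opposite lugs (7 mm wide, 4 to 10 mm up, out to 23.5 mm from the axis); round body 44 mm across (30 to 92) to grip; white face with a grey rib 36 x 7 mm on top. x axis along lugs and rib (half a turn is the same), z up.
- socket_mouth (a point): centre of the socket's mouth, on top of its steel collar (70 mm across, 32 tall, on a fixed grey box 120 x 120 x 40), 72 mm above the table. Opening 38 mm across; two notches about 15 mm wide along this x axis, both ways, take the lugs. z up. The lamp's foot meets the plunger 10 mm below the mouth; push it 7 to 9 mm farther, then turn.
- plunger (a joint): how far the sprung plunger in the socket is pushed down, m: 0 at rest, 0.010 at its stop; 4 N at the start and 10 N at the end. From about 0.006 the lugs are under the 5 mm thick lip and can turn.
- turret (a joint): how far the fork inside the socket, which takes the lugs (about 0.1 rad of play), is turned clockwise seen from above, rad: 0 at rest in line with the notches, 1.5 at its stop; it springs back with 0.15 N m at the start and 0.35 N m at the stop.
- tape_roll: cardboard tape core, a ring 90 mm across and 45 mm tall, bystander; origin at the centre of its underside
- mug: white mug, 76 mm across and 90 mm tall with a handle, bystander; origin at the centre of its underside
- label_carton: small cardboard carton 70 x 100 x 50 mm, bystander; origin at the centre of its underside
There are look-alikes about, which are no part of the job. Of the things that look like the part that bears lamp_mid, take the one that is farthest from the robot's base at the start. What is shaped like the part that bears socket_mouth but turquoise is not meant.

How it is judged (in metres and radians):
On the way, in this order (a step that is already met when the one before it is completed fails the run):
1. the test button is pressed while the lever is not yet down (value of joint test_button above 0.002 m and value of joint trip_lever below 0.9 rad).
2. the lever has dropped and the button is back up (value of joint trip_lever above 0.95 rad and value of joint test_button below 0.001 m), for 0.1 s.
3. the lever is lifted back up and stays there untouched (value of joint trip_lever below 0.08 rad and contact force between each of the arm, the fingers and trip_lever below 0.05 N), for 0.2 s.
4. the lamp stands in the socket and is pushed down against the plunger (value of joint plunger above 0.004 m and horizontal distance between lamp_mid and socket_mouth below 0.008 m and height (world z) of lamp_mid below 0.11 m).
At the end, for the whole second after the job is handed in: Lamp upright (0.12 rad) in the socket, centre within 8 mm of its axis and below 110 mm, plunger down over 4.5 mm, fork turned over 1.2 of 1.5 rad, fingers gripping the lamp (over 2 N), trip lever up (below 0.08 rad), button out (value of joint turret above 1.2 rad and value of joint plunger above 0.0045 m and horizontal distance between lamp_mid and socket_mouth below 0.008 m and height (world z) of lamp_mid below 0.11 m and angle between lamp_mid's own z axis and vertical below 0.12 rad and contact force between the fingers and lamp above 2 N and value of joint trip_lever below 0.08 rad and value of joint test_button below 0.001 m); the arm keeps its last pose, push and grip.
It fails at once if the tape roll is moved by more than 30 mm (distance of tape_roll from where it was at the start of the episode above 0.03 m).
It fails at once if the mug is moved by more than 30 mm (distance of mug from where it was at the start of the episode above 0.03 m).
It fails at once if the carton is moved by more than 30 mm (distance of label_carton from where it was at the start of the episode above 0.03 m).
It also fails if it takes over 69 s, if anything falls off the work surface, if the arm or the gripper's body presses on something with over 40 N, if the wrist force passes 120 N, or if a joint passes its speed limit or range.

## Working session

There is one attempt and no reset: what is moved stays moved. The work goes in short steps, Python scripts to look and compute and a tool call to move; the robot and the scene stay as the last step left them, time stands still between calls to the robot, and variables do not carry over. Pictures are saved under pics/ and viewed, and the job is handed in when it is done.

Besides the shell and the picture viewer there is one more tool, called after "Request:" by a JSON object that holds its "api" and its "payload". step_arm: Moves the arm, as the interface text tells. Its arguments: {"type":"object","properties":{"plan":{"type":"array"},"squeeze":{"type":"number"}},"required":["plan"]}

```bash
mkdir -p pics
cat > h.py <<'E'
import numpy as np, cv2
from workcell import manip
def snap(name,fn):
    s=manip.observe(); im=manip.snapshot(name); cv2.imwrite('pics/'+fn,cv2.cvtColor(np.array(im),cv2.COLOR_RGB2BGR)); return s
E
python3 - <<'E'
from h import *
np.set_printoptions(precision=3,suppress=True)
for n in ['scene','side','wrist']:
    s=snap(n,n+'0.png'); print(n,manip.get_calibration(n))
print(s)
E
```

```text
scene {'intrinsics': array([[450.744,   0.   , 324.082],
       [  0.   , 450.744, 234.496],
       [  0.   ,   0.   ,   1.   ]]), 'position': array([1284.141, -112.294,  757.874]), 'rotation': array([[ 0.198,  0.643, -0.74 ],
       [ 0.98 , -0.141,  0.139],
       [-0.016, -0.753, -0.658]])}
side {'intrinsics': array([[555.766,   0.   , 326.896],
       [  0.   , 555.766, 236.54 ],
       [  0.   ,   0.   ,   1.   ]]), 'position': array([ 276.807, -823.692,  915.127]), 'rotation': array([[ 0.954, -0.195,  0.229],
       [-0.301, -0.635,  0.711],
       [ 0.007, -0.747, -0.665]])}
wrist {'intrinsics': array([[377.301,   0.   , 317.141],
       [  0.   , 377.301, 235.869],
       [  0.   ,   0.   ,   1.   ]]), 'hand_eye': array([[   1.   ,   -0.002,    0.   ,   -0.453],
       [   0.002,    0.964,    0.266,  -67.382],
       [  -0.001,   -0.266,    0.964, -170.554],
       [   0.   ,    0.   ,    0.   ,    1.   ]])}
{'time': 0.1, 'q': array([ 1.235,  0.494,  1.346,  0.   ,  1.303, -0.096]), 'qvel': array([ 0.001,  0.001, -0.   , -0.   ,  0.   , -0.001]), 'effort': array([  0.002, -88.359, -38.456,  -0.   ,   0.005,   0.   ]), 'eef_pos': array([148.332, 606.777, 202.372]), 'eef_rot': array([[ 0.238,  0.971, -0.   ],
       [ 0.971, -0.238, -0.001],
       [-0.001, -0.   , -1.   ]]), 'ft_force': array([0.301, 0.864, 0.057]), 'wrist_torque': array([ 0.014, -0.024,  0.014]), 'grip_width': 85.43459893278997}
```

View pics/scene0.png

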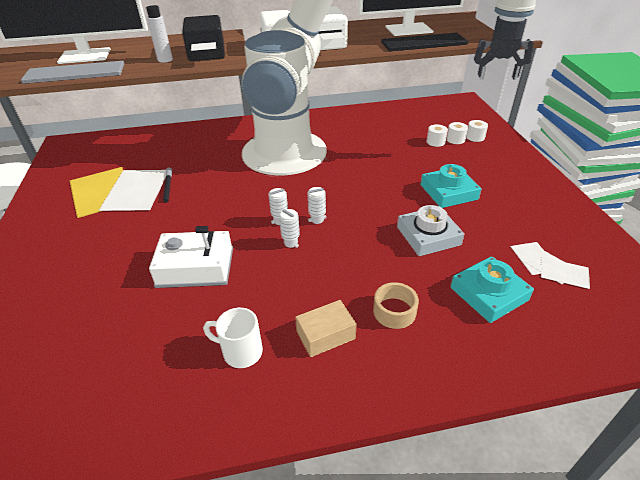

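View pics/side0.png

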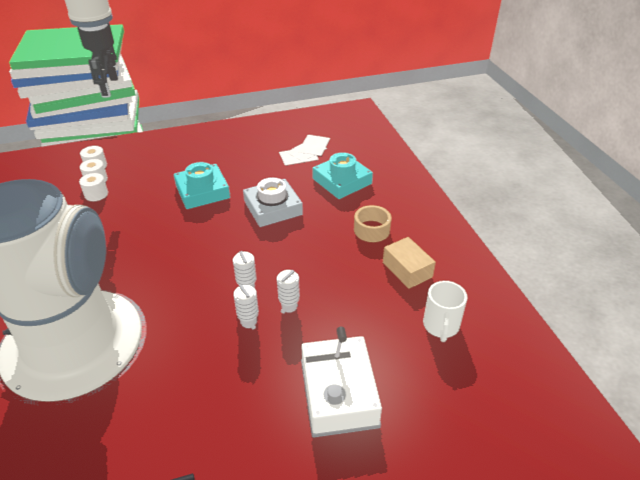

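View pics/wrist0.png

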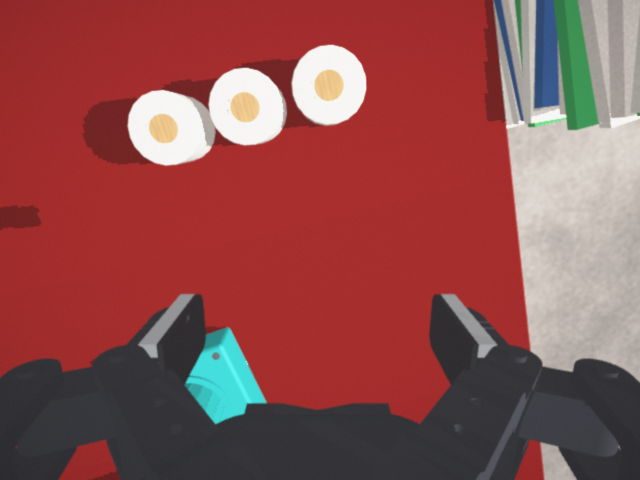

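The scene picture shows the white box at (192,258) with its button at (173,243) and lever at (205,238). The grey socket is at (432,225), with turquoise look-alikes at (452,180) and (492,285). The three lamps are at (278,205), (317,205) and (290,228). Next I'll enlarge these crops.

Run:
```python
import cv2,numpy as np
a=cv2.imread('pics/scene0.png');b=cv2.imread('pics/side0.png')
def c(im,x,y,w,h,f): return cv2.resize(im[y:y+h,x:x+w],None,fx=f,fy=f,interpolation=cv2.INTER_CUBIC)
cv2.imwrite('pics/c1.png',np.hstack([c(a,140,215,100,75,4),c(b,290,320,100,75*1,4)]))
cv2.imwrite('pics/c1b.png',c(b,290,320,100,120,5))
cv2.imwrite('pics/c2.png',np.vstack([c(a,260,180,100,75,4),c(b,220,245,100,90,4)][:1]))
cv2.imwrite('pics/c3.png',c(b,220,245,100,90,6))
cv2.imwrite('pics/c4.png',np.hstack([c(a,390,195,80,60,5),c(b,235,170,80,60,5)]))
```

```text
(no output)
```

View pics/c1.png

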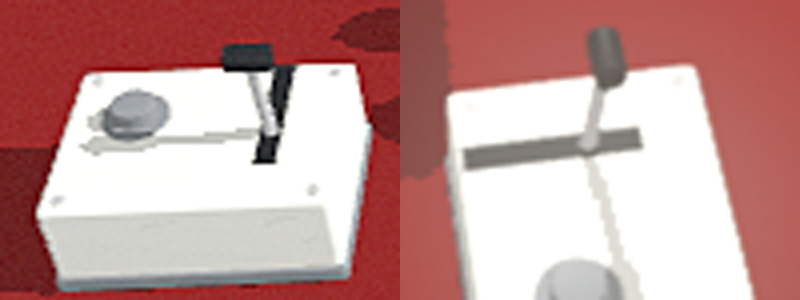

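View pics/c2.png

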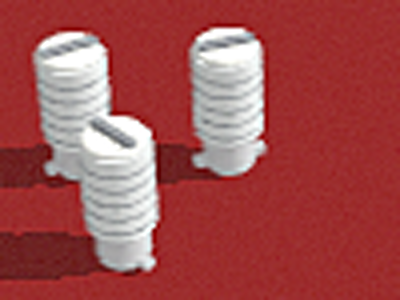

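View pics/c3.png

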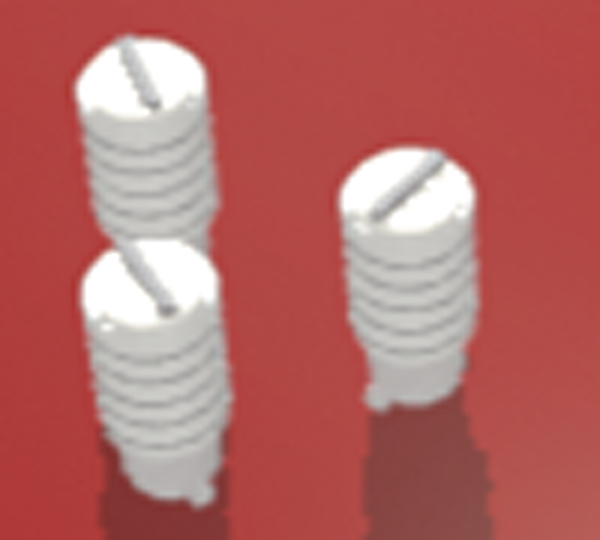

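View pics/c4.png

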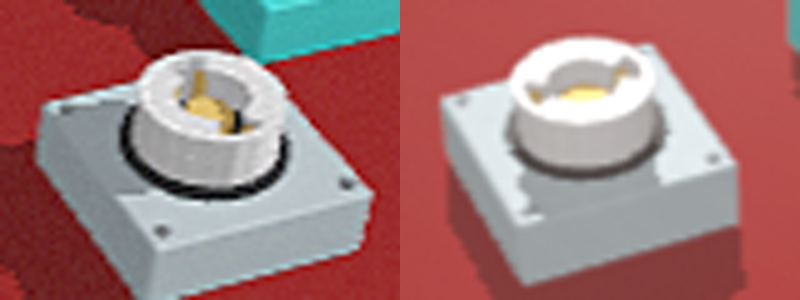

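View pics/c1b.png

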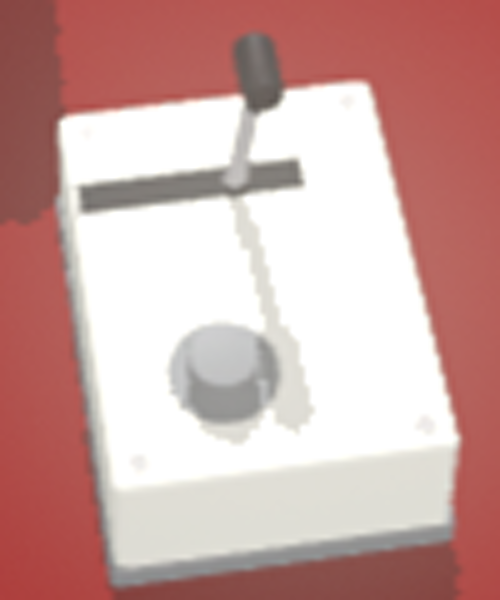

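```bash
cat >> h.py <<'E'
CAL={n:manip.get_calibration(n) for n in ['scene','side','wrist']}
def wcam(s):
    H=np.array(CAL['wrist']['hand_eye']);R=np.array(s['eef_rot']);p=np.array(s['eef_pos'])
    return dict(intrinsics=CAL['wrist']['intrinsics'],rotation=R@H[:3,:3],position=p+R@H[:3,3])
def ray(c,uv):
    c=CAL[c] if isinstance(c,str) else c
    d=np.array(c['rotation'])@np.linalg.inv(c['intrinsics'])@np.array([uv[0],uv[1],1.]);return np.array(c['position']),d/np.linalg.norm(d)
def plane(c,uv,z):
    o,d=ray(c,uv);return o+d*(z-o[2])/d[2]
def proj(c,X):
    c=CAL[c] if isinstance(c,str) else c
    p=np.array(c['intrinsics'])@np.array(c['rotation']).T@(np.array(X)-np.array(c['position']));return p[:2]/p[2]
def tri(rs):
    A=0;b=0
    for o,d in rs:
        P=np.eye(3)-np.outer(d,d);A=A+P;b=b+P@o
    X=np.linalg.solve(A,b)
    return X,[np.linalg.norm((np.eye(3)-np.outer(d,d))@(X-o)) for o,d in rs]
np.set_printoptions(precision=2,suppress=True)
E
python3 - <<'E'
from h import *
u=lambda x,y,ox,oy,f:((x+.5)/f-.5+ox,(y+.5)/f-.5+oy)
P={'button':(u(138,103,140,215,4),u(222,353,290,320,5),74),
'grip':(u(247,58,140,215,4),u(257,70,290,320,5),124),
'lampA':(u(69,47,260,180,4),u(150,283,220,245,6),100),
'lampA2':(u(69,47,260,180,4),u(141,80,220,245,6),100),
'lampB':(u(226,41,260,180,4),u(141,80,220,245,6),100),
'lampC':(u(117,133,260,180,4),u(407,193,220,245,6),100),
'sock':(u(212,89,390,195,5),u(183,82,235,170,5),72)}
for k,(a,b,z) in P.items():
    X,r=tri([ray('scene',a),ray('side',b)]);print(k,X,np.array(r),plane('scene',a,z),plane('side',b,z),np.hypot(*X[:2]))
for x,y in [(60,118),(370,83),(458,440),(115,487)]: print(plane('side',u(x,y,290,320,5),62))
# rib C ends, sock notches
for x,y in [(375,218),(440,153)]: print('rib',plane('side',u(x,y,220,245,6),100))
for x,y in [(92,117),(134,147)]: print('ribscene',plane('scene',u(x,y,260,180,4),100))
for x,y in [(140,92),(222,72)]: print('notch',plane('side',u(x,y,235,170,5),72))
for x,y in [(197,75),(237,122)]: print('notchscene',plane('scene',u(x,y,390,195,5),72))
for n,a in [('mug','scene'),]: print(plane('scene',(240,318),90))
for p in [(397,298)]: print('tape',plane('scene',p,45))
print('carton',plane('scene',(325,318),50))
E
```

```text
button [ 458.3  -308.48   71.73] [0.36 0.36] [ 460.7  -307.59   74.  ] [ 457.96 -310.24   74.  ] 552.4542377652157
grip [ 495.45 -235.65  124.73] [1.17 1.17] [ 495.74 -236.58  124.  ] [ 495.24 -233.84  124.  ] 548.635004985181
lampA [352.73 -56.34  96.05] [0.37 0.37] [357.83 -56.4  100.  ] [352.49 -60.51 100.  ] 357.20255836613325
lampA2 [373.69 -40.02 137.13] [27.76 27.76] [357.83 -56.4  100.  ] [368.35  35.83 100.  ] 375.82257552823654
lampB [368.58  40.87  96.15] [0.72 0.72] [372.99  40.57 100.  ] [368.35  35.83 100.  ] 370.8359513718274
lampC [444.73 -39.3   94.88] [0.94 0.94] [450.15 -39.15 100.  ] [443.95 -45.37 100.  ] 446.4661067343406
sock [490.28 304.2   72.88] [0.62 0.62] [488.54 305.39  72.  ] [490.59 304.39  72.  ] 576.9882894224602
[ 433.53 -187.23   62.  ]
[ 551.89 -206.42   62.  ]
[ 527.34 -359.56   62.  ]
[ 409.83 -341.66   62.  ]
rib [430.7  -53.57 100.  ]
rib [459.59 -30.14 100.  ]
ribscene [431.72 -51.56 100.  ]
ribscene [465.32 -31.3  100.  ]
notch [467.87 302.45  72.  ]
notch [511.57 306.93  72.  ]
notchscene [476.53 302.37  72.  ]
notchscene [515.07 307.53  72.  ]
[ 730.85 -171.38   90.  ]
tape [709.47 145.73  45.  ]
carton [732.94 -10.59  50.  ]
```

The lamps stand at about (353,-57), (370,39) and (445,-41), with scene pixels (278,190), (317,188) and (290,213). The third is 446 mm from the base against 357 and 371, so it is the farthest and the one meant; the crop shows it clearly. The grey socket at scene (432,213) is the right one, since the other two are turquoise. I'll pass over the socket and look with the wrist camera.

Request:
{"api": "step_arm", "payload": {"plan": [[0,0,0,0.043,-0.038,0.007,1],[0,0,0,0.043,-0.038,0.007,1],[0,0,0,0.043,-0.038,0.007,1],[0,0,0,0.043,-0.038,0.007,1],[0,0,0,0.043,-0.038,0.007,1],[0,0,0,0.043,-0.038,0.007,1],[0,0,0,0.043,-0.038,0.007,1],[0,0,0,0.041,-0.037,0.007,1],[0,0,0,0,0,0,1],[0,0,0,0,0,0,1]], "squeeze": 60}}

```text
time: 1.4
eef_pos: [498.4, 292.4, 258.0]
eef_rot: [[0.236, 0.972, -0.002], [0.972, -0.236, -0.003], [-0.003, -0.001, -1.0]]
ft_force: [-0.8, -0.5, -0.5]
grip_width: 85.2
```

Run:
```python
from h import *
import pickle
s=snap('wrist','w1.png');pickle.dump(s,open('w1.pkl','wb'));print(s)
```

```text
{'time': 1.4, 'q': array([ 0.43,  0.38,  1.38, -0.  ,  1.38, -0.9 ]), 'qvel': array([-0.02,  0.  , -0.01, -0.  ,  0.  , -0.01]), 'effort': array([ -2.04, -78.9 , -40.68,  -0.13,  -0.01,  -0.11]), 'eef_pos': array([498.45, 292.37, 258.01]), 'eef_rot': array([[ 0.24,  0.97, -0.  ],
       [ 0.97, -0.24, -0.  ],
       [-0.  , -0.  , -1.  ]]), 'ft_force': array([-0.81, -0.47, -0.46]), 'wrist_torque': array([-0.03, -0.04,  0.  ]), 'grip_width': 85.1822301605106}
```

View pics/w1.png

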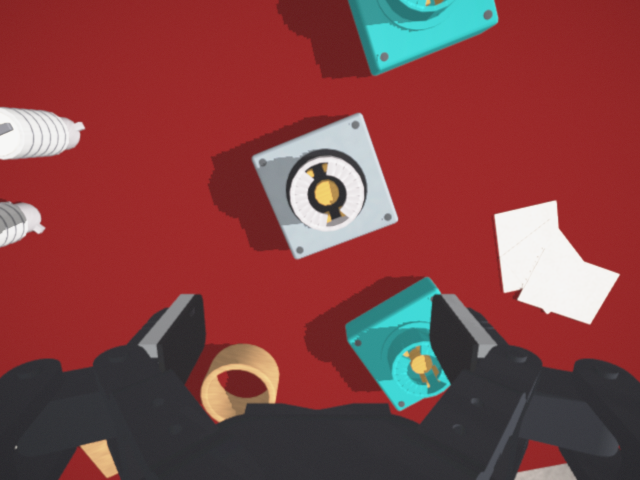

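Socket collar is near (327,190) with notches at about (317,170) and (336,212). Next I'll enlarge it and head for the lamp.

Run:
```python
import cv2
a=cv2.imread('pics/w1.png')[140:240,270:390]
cv2.imwrite('pics/w1c.png',cv2.resize(a,None,fx=6,fy=6,interpolation=cv2.INTER_CUBIC))
```

```text
(no output)
```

View pics/w1c.png

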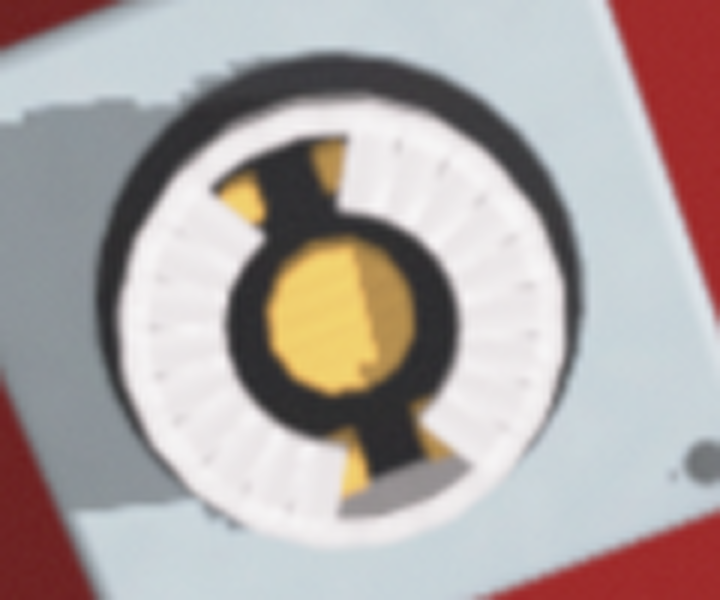

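Run:
```python
from h import *
import pickle
s=pickle.load(open('w1.pkl','rb'));c=wcam(s)
u=lambda x,y:((x+.5)/6-.5+270,(y+.5)/6-.5+140)
f=lambda x,y:plane(c,u(x,y),72)
print('c',f(341.5,322),f(343,325))
print('diam',np.linalg.norm(f(118,322)-f(565,322)),np.linalg.norm(f(341,95)-f(341,550)))
for a,b in [((280,160),(404,490)),((301,225),(378,419))]:
    A,B=f(*a),f(*b);d=B-A;print(A,B,(A+B)/2,np.degrees(np.arctan2(d[1],d[0])))
# edges of box for yaw check: box side line pixels
for a,b in [((253,157),(298,258)),((361,114),(397,220))]:
    A,B=plane(c,a,40),plane(c,b,40);d=B-A;print(np.degrees(np.arctan2(d[1],d[0])))
X,r=tri([ray(c,u(342,323)),ray('scene',(432,212.4)),ray('side',(271.2,186))]);print(X,np.array(r))
```

```text
c [489.43 302.93  72.  ] [489.95 303.05  72.  ]
diam 70.82322691623712 72.5761927816581
[462.51 299.5   72.  ] [518.4  306.42  72.  ] [490.46 302.96  72.  ] 7.056553462340825
[473.05 300.3   72.  ] [506.03 304.99  72.  ] [489.54 302.65  72.  ] 8.094109365433495
8.510310404360181
7.412919885752119
[490.01 303.62  73.06] [0.85 1.   0.55]
```

Request:
{"api": "step_arm", "payload": {"plan": [[0,0,1,-0.009,-0.055,0,1],[0,0,1,-0.009,-0.055,0,1],[0,0,1,-0.009,-0.055,0,1],[0,0,1,-0.009,-0.055,0,1],[0,0,1,-0.009,-0.055,0,1],[0,0,0,-0.008,-0.052,0,1],[0,0,0,0,0,0,1],[0,0,0,0,0,0,1],[0,0,0,0,0,0,1],[0,0,0,0,0,0,1]]}}

```text
time: 2.7
eef_pos: [438.8, -32.5, 257.0]
eef_rot: [[0.129, 0.992, -0.002], [0.992, -0.129, -0.002], [-0.002, -0.002, -1.0]]
ft_force: [-0.7, 0.5, -0.2]
grip_width: 85.7
```

Run:
```python
from h import *
import pickle
s=snap('wrist','w2.png');pickle.dump(s,open('w2.pkl','wb'));print(s['eef_pos'],s['eef_rot'])
```

```text
[438.83 -32.52 257.02] [[ 0.13  0.99 -0.  ]
 [ 0.99 -0.13 -0.  ]
 [-0.   -0.   -1.  ]]
```

View pics/w2.png

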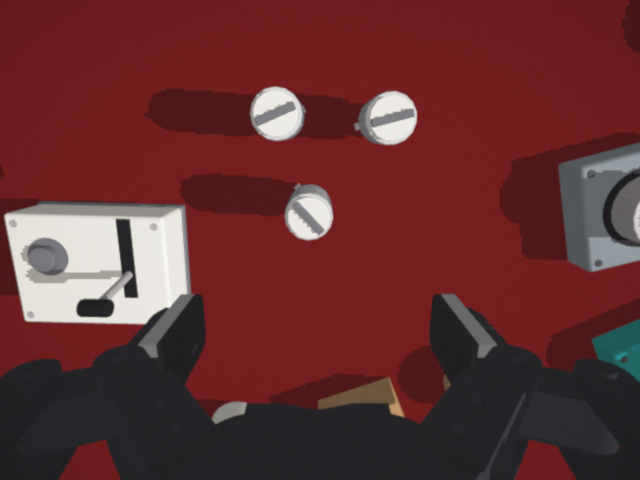

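The target lamp's top is at (309,218), with its rib from about (297,205) to (322,231). The two nearer lamps are at (277,113) and (388,118), and the box is at left with the button at (42,257).

Run:
```python
import cv2,numpy as np
i=cv2.imread('pics/w2.png')
a=i[175:255,275:345];a=cv2.resize(a,None,fx=7,fy=7,interpolation=cv2.INTER_CUBIC)
cv2.imwrite('pics/w2c.png',a)
b=i[195:335,0:200];cv2.imwrite('pics/w2d.png',cv2.resize(b,None,fx=4,fy=4,interpolation=cv2.INTER_CUBIC))
```

```text
(no output)
```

View pics/w2c.png

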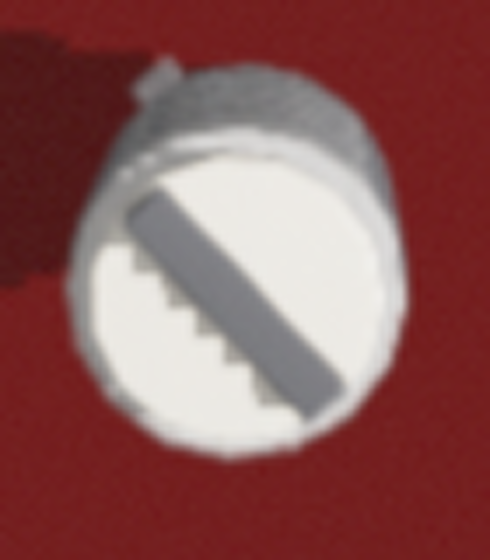

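View pics/w2d.png

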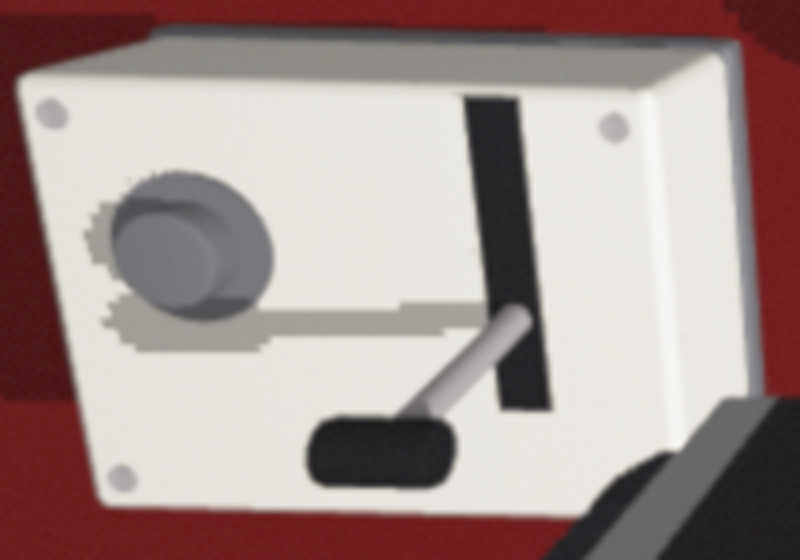

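Run:
```python
from h import *
import pickle
s=pickle.load(open('w2.pkl','rb'));c=wcam(s)
u=lambda x,y:((x+.5)/7-.5+275,(y+.5)/7-.5+175)
v=lambda x,y:((x+.5)/4-.5,(y+.5)/4-.5+195)
A,B=plane(c,u(143,203),100),plane(c,u(329,402),100);d=B-A
print('rib',A,B,(A+B)/2,np.linalg.norm(d),np.degrees(np.arctan2(d[1],d[0])))
print('face',plane(c,u(236,303),92),plane(c,u(236,303),100))
X,r=tri([ray(c,u(236,303)),ray('scene',(289,213.1)),ray('side',(287.7,277.1))]);print(X,np.array(r))
X,r=tri([ray(c,v(163,257)),ray('scene',(174.2,240.4)),ray('side',(334,390.2))]);print('button',X,np.array(r),plane(c,v(163,257),74))
X,r=tri([ray(c,v(382,452)),ray('scene',(201.5,229.2)),ray('side',(341,333.6))]);print('grip',X,np.array(r),plane(c,v(382,452),124))
for a,b in [((20,80),(640,92)),((105,505),(560,515)),((463,97),(501,410)),((519,97),(551,410))]:
    A,B=plane(c,v(*a),62),plane(c,v(*b),62);d=B-A;print(np.degrees(np.arctan2(d[1],d[0])))
```

```text
rib [429.5  -51.53 100.  ] [458.21 -31.66 100.  ] [443.85 -41.59 100.  ] 34.916031065190765 34.67782250657713
face [445.52 -42.14  92.  ] [443.77 -41.7  100.  ]
[445.09 -40.49  94.75] [1.5 2.1 0.8]
button [ 457.34 -309.8    72.97] [2.55 2.26 0.83] [ 455.88 -311.63   74.  ]
grip [ 494.72 -236.15  124.75] [1.35 1.44 1.41] [ 494.13 -237.74  124.  ]
81.3396834563984
81.10035702672741
-8.851943670506916
-9.361804413902712
```

Request:
{"api": "step_arm", "payload": {"plan": [[0,0,0,0.0035,-0.055,-0.01,0],[0,0,0,0.0035,-0.055,-0.01,0],[0,0,0,0.0035,-0.055,-0.01,0],[0,0,0,0.0035,-0.055,-0.01,0],[0,0,0,0.0035,-0.053,-0.01,0],[0,0,0,0,0,-0.03,0],[0,0,0,0,0,-0.035,0],[0,0,0,0,0,-0.03,0],[0,0,0,0,0,0,0],[0,0,0,0,0,0,0]]}}

```text
time: 4.0
eef_pos: [460.4, -310.8, 108.6]
eef_rot: [[0.119, 0.993, 0.002], [0.993, -0.119, -0.003], [-0.003, 0.003, -1.0]]
ft_force: [0.3, -0.3, 0.7]
grip_width: 0.0
```

Run:
```python
from h import *
import pickle
s=snap('wrist','w3.png');pickle.dump(s,open('w3.pkl','wb'));print(s['eef_pos'],s['eef_rot'],s['grip_width'],s['q'])
c=wcam(s);print(proj(c,[457.3,-309.8,74]))
```

```text
[ 460.36 -310.85  108.61] [[ 0.12  0.99  0.  ]
 [ 0.99 -0.12 -0.  ]
 [-0.    0.   -1.  ]] 0.01338983672443671 [-0.7   0.51  1.63 -0.    1.   -2.15]
[319.12 248.68]
```

View pics/w3.png

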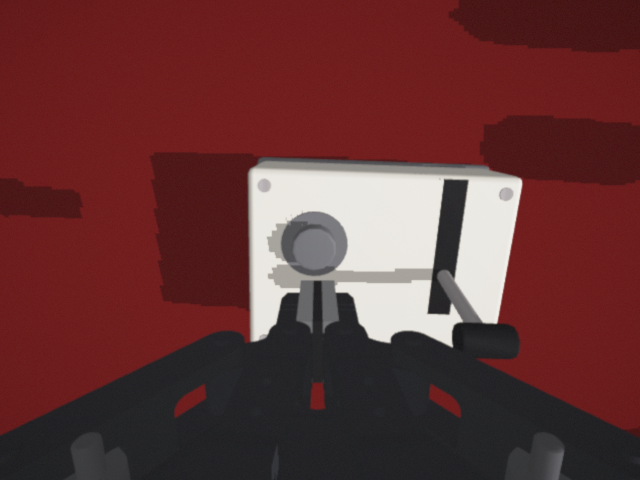

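Request:
{"api": "step_arm", "payload": {"plan": [[0,0,0,-0.0025,-0.001,-0.015,0],[0,0,0,-0.001,0,-0.015,0],[0,0,0,0,0,-0.003,0],[0,0,0,0,0,-0.003,0],[0,0,0,0,0,-0.003,0],[0,0,0,0,0,-0.002,0],[0,0,0,0,0,0.02,0],[0,0,0,0,0,0.02,0],[0,0,0,0,0,0,0],[0,0,0,0,0,0,0]]}}

```text
time: 5.3
eef_pos: [457.4, -312.3, 107.2]
eef_rot: [[0.119, 0.993, 0.005], [0.993, -0.119, -0.005], [-0.004, 0.005, -1.0]]
ft_force: [-0.1, -0.2, -0.0]
grip_width: -0.1
```

Run:
```python
from h import *
import pickle
s=snap('wrist','w4.png');pickle.dump(s,open('w4.pkl','wb'));print(s['eef_pos'],s['ft_force'])
snap('side','s4.png')
```

```text
[ 457.41 -312.3   107.21] [-0.06 -0.23 -0.05]
```

View pics/w4.png

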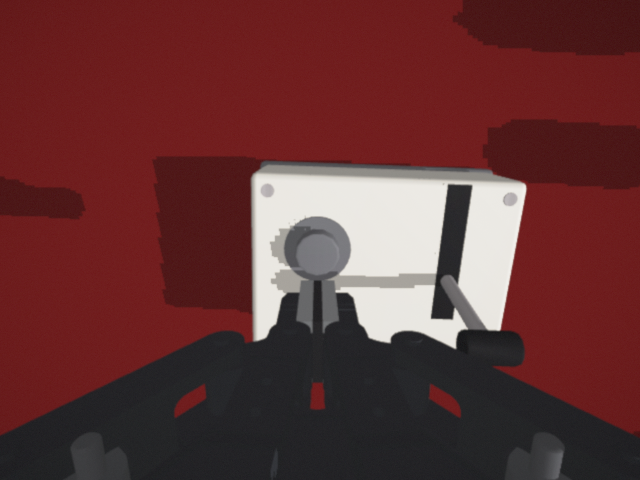

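The lever is still up, so that press was too shallow. I'll press again and read the pose at the bottom.

Request:
{"api": "step_arm", "payload": {"plan": [[0,0,0,0,0,-0.016,0],[0,0,0,0,0,-0.016,0],[0,0,0,0,0,-0.003,0],[0,0,0,0,0,-0.003,0],[0,0,0,0,0,-0.003,0],[0,0,0,0,0,-0.003,0],[0,0,0,0,0,-0.002,0],[0,0,0,0,0,-0.002,0],[0,0,0,0,0,-0.002,0],[0,0,0,0,0,-0.001,0]]}}

```text
time: 6.65
eef_pos: [457.4, -312.3, 53.9]
eef_rot: [[0.119, 0.993, 0.004], [0.993, -0.119, -0.004], [-0.004, 0.005, -1.0]]
ft_force: [0.2, -0.2, -0.3]
grip_width: -0.1
```

Run:
```python
from h import *
import pickle
s=snap('wrist','w5.png');print(s['eef_pos'],s['ft_force'])
```

```text
[ 457.38 -312.31   53.86] [ 0.23 -0.17 -0.29]
```

View pics/w5.png

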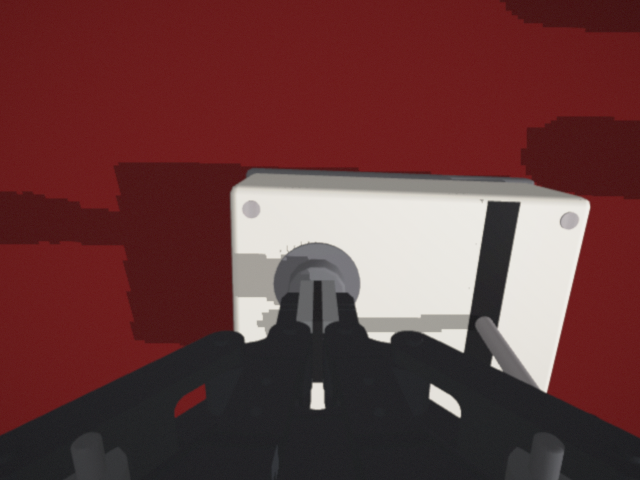

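Run:
```python
from h import *
snap('side','s5.png');snap('scene','sc5.png')
a=cv2.imread('pics/side0.png')
b=cv2.imread('pics/s5.png')[250:450,250:450];c=cv2.imread('pics/sc5.png')[170:320,120:270]
cv2.imwrite('pics/s5c.png',np.hstack([cv2.resize(b,(400,400)),cv2.resize(c,(400,400))]))
print(proj('side',[457.4,-312.3,54]),proj('scene',[457.4,-312.3,54]))
```

```text
[333.88 397.67] [174.13 246.15]
```

View pics/s5c.png

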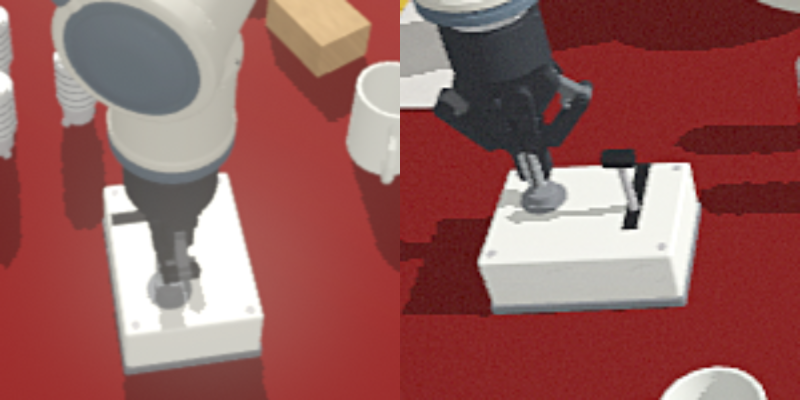

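Run:
```python
from h import *
s=manip.observe(); c=wcam(s); print(s['eef_pos'],s['ft_force'],s['effort'])
for z in (62,52,45,72): 
    A,B=plane(c,(234,190),z),plane(c,(587,201),z); print(z,np.linalg.norm(A-B),A,B)
print('btn top proj',proj(c,[457.3,-311,74]),proj(c,[457.3,-311,67]), 'tip',proj(c,s['eef_pos']))
for p in [(318,262),(318,285)]: print(plane(c,p,s['eef_pos'][2]))
i=cv2.imread('pics/w5.png')[220:340,250:390];cv2.imwrite('pics/w5c.png',cv2.resize(i,None,fx=5,fy=5,interpolation=cv2.INTER_CUBIC))
```

```text
[ 457.36 -312.32   53.93] [0.28 0.4  0.35] [ -0.01 -82.61 -24.82  -0.    -0.08  -0.  ]
62 153.17293259810825 [ 410.08 -343.13   62.  ] [ 433.25 -191.72   62.  ]
52 162.61760906228307 [ 411.34 -345.54   52.  ] [ 435.94 -184.8    52.  ]
45 169.2288825872055 [ 412.22 -347.23   45.  ] [ 437.82 -179.95   45.  ]
72 143.72825613393331 [ 408.82 -340.71   72.  ] [ 430.56 -198.64   72.  ]
btn top proj [320.93 293.41] [320.83 286.92] tip [317.97 276.51]
[ 449.99 -311.41   53.93]
[ 461.76 -312.83   53.93]
```

View pics/w5c.png

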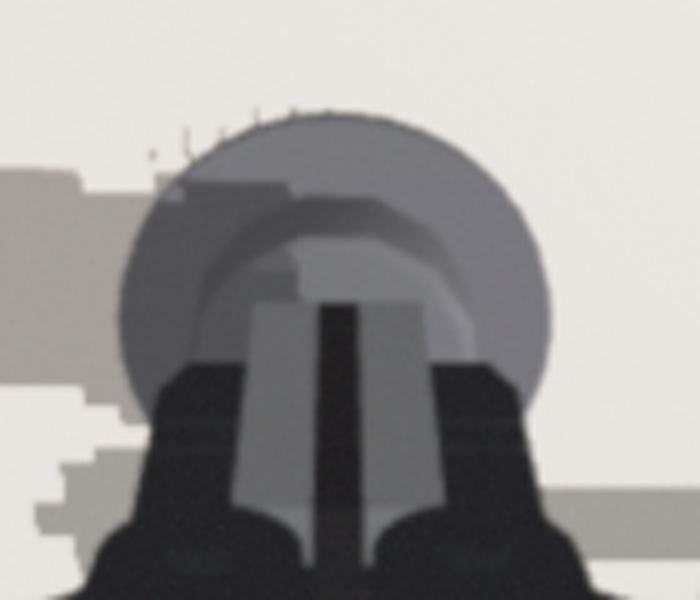

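No contact is felt yet. The images suggest the shut tips end higher than the reported TCP, so I'll go down slowly until force shows.

Request:
{"api": "step_arm", "payload": {"plan": [[0,0,0,0,0,-0.001,0],[0,0,0,0,0,-0.001,0],[0,0,0,0,0,-0.001,0],[0,0,0,0,0,-0.001,0],[0,0,0,0,0,-0.001,0],[0,0,0,0,0,-0.001,0],[0,0,0,0,0,0,0],[0,0,0,0,0,0,0],[0,0,0,0,0,0,0],[0,0,0,0,0,0,0]]}}

```text
time: 8.05
eef_pos: [457.5, -312.4, 47.7]
eef_rot: [[0.119, 0.993, 0.004], [0.993, -0.119, -0.005], [-0.004, 0.005, -1.0]]
ft_force: [-0.4, -0.2, 0.7]
grip_width: 0.0
```

Run:
```python
from h import *
s=snap('scene','sc6.png');print(s['eef_pos'],s['ft_force'])
c=cv2.imread('pics/sc6.png')[200:300,130:250]
cv2.imwrite('pics/sc6c.png',cv2.resize(c,None,fx=6,fy=6,interpolation=cv2.INTER_CUBIC))
```

```text
[ 457.48 -312.36   47.66] [-0.44 -0.17  0.65]
```

View pics/sc6c.png

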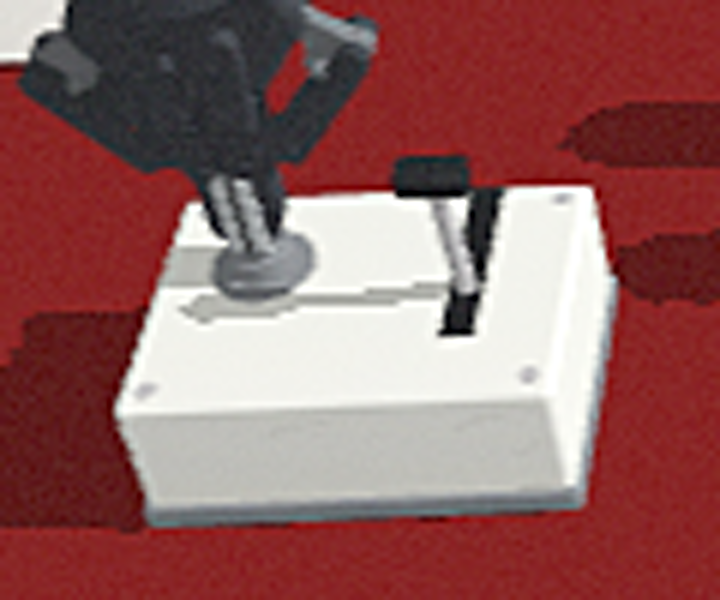

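Request:
{"api": "step_arm", "payload": {"plan": [[0,0,0,0,0,-0.001,0],[0,0,0,0,0,-0.001,0],[0,0,0,0,0,-0.001,0],[0,0,0,0,0,-0.001,0],[0,0,0,0,0,-0.001,0],[0,0,0,0,0,-0.001,0],[0,0,0,0,0,0,0],[0,0,0,0,0,0,0],[0,0,0,0,0,0,0],[0,0,0,0,0,0,0]]}}

```text
time: 9.35
eef_pos: [457.5, -312.4, 41.5]
eef_rot: [[0.119, 0.993, 0.004], [0.993, -0.119, -0.005], [-0.004, 0.005, -1.0]]
ft_force: [-0.1, 0.2, 2.6]
grip_width: 0.2
```

Run:
```python
from h import *
s=snap('scene','sc7.png');print(s['eef_pos'],s['ft_force'])
snap('wrist','w7.png')
c=cv2.imread('pics/sc7.png')[200:300,130:250]
d=cv2.imread('pics/w7.png')
cv2.imwrite('pics/sc7c.png',np.hstack([cv2.resize(c,(400,333),interpolation=cv2.INTER_CUBIC),cv2.resize(d,(400,333))]))
```

```text
[ 457.49 -312.41   41.55] [-0.06  0.17  2.65]
```

View pics/sc7c.png

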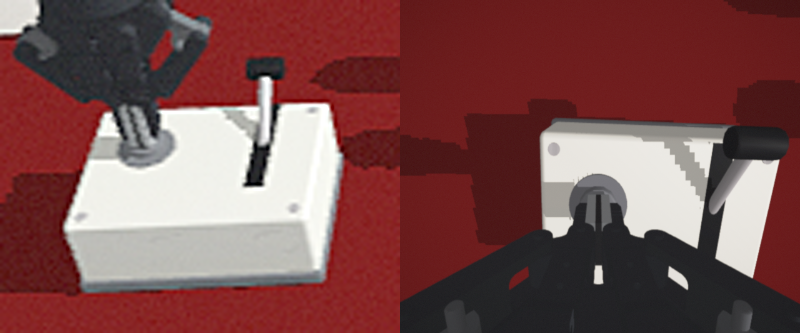

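The lever has dropped: in the wrist view it is swung over at about (600,205). Contact came at a reported TCP z of about 44, so the real tips sit about 30 mm behind the reported TCP. I'll allow for that. Now up, open, and over to the dropped grip.

Request:
{"api": "step_arm", "payload": {"plan": [[0,0,0,0,0,0.025,0],[0,0,0,0,0,0.025,0],[0,0,0,0,0,0.025,0],[0,0,0,-0.01,0.022,0,1],[0,0,-2,-0.012,0.03,0,1],[0,0,0,-0.012,0.03,0,1],[0,0,0,0,0.002,0,1],[0,0,0,0,0,0,1],[0,0,0,0,0,0,1],[0,0,0,0,0,0,1]], "squeeze": 25}}

```text
time: 10.7
eef_pos: [423.6, -228.3, 118.1]
eef_rot: [[0.156, 0.988, 0.005], [0.988, -0.156, -0.006], [-0.005, 0.006, -1.0]]
ft_force: [-0.4, 0.4, 0.4]
grip_width: 85.7
```

Run:
```python
from h import *
import pickle
s=snap('wrist','w8.png');pickle.dump(s,open('w8.pkl','wb'));print(s['eef_pos'],s['eef_rot'],s['ft_force'],s['q'])
```

```text
[ 423.57 -228.3   118.08] [[ 0.16  0.99  0.01]
 [ 0.99 -0.16 -0.01]
 [-0.    0.01 -1.  ]] [-0.45  0.42  0.37] [-0.62  0.41  1.8  -0.    0.93 -2.03]
```

View pics/w8.png

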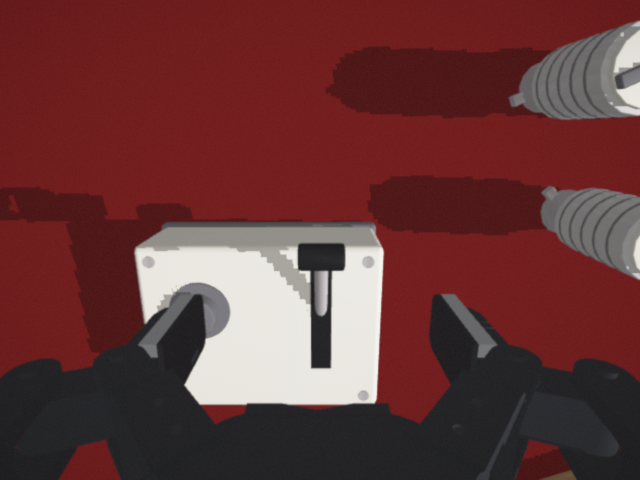

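The lever is dropped with its grip at (321,257), and the button is up.

Run:
```python
from h import *
import pickle
s=pickle.load(open('w8.pkl','rb'));c=wcam(s)
for z in (90,94): print(plane(c,(321.5,257),z), np.linalg.norm(plane(c,(299,257),z)-plane(c,(345,257),z)))
print(proj(c,[423.3,-225.4,90]))
# where along tool is pad plane: pad tips midpoint
R=np.array(s['eef_rot'])
for dz in (0,-20,-30,-40,-50,-60):
    for dy in (-11,11): print(dz,dy,proj(c,s['eef_pos']+R@np.array([-42.5,dy,dz])))
```

```text
[ 423.59 -226.37   90.  ] 25.513680218800978
[ 422.23 -226.19   94.  ] 24.998802160096655
[323.16 256.25]
0 -11 [228.57 255.04]
0 11 [231.45 297.63]
-20 -11 [217.95 269.88]
-20 11 [221.54 316.89]
-30 -11 [211.62 278.73]
-30 11 [215.67 328.31]
-40 -11 [204.42 288.79]
-40 11 [209.02 341.22]
-50 -11 [196.16 300.32]
-50 11 [201.44 355.95]
-60 -11 [186.6  313.69]
-60 11 [192.71 372.92]
```

Request:
{"api": "step_arm", "payload": {"plan": [[0,0,0,0,0.002,-0.018,1],[0,0,0,0,0,-0.018,1],[0,0,0,0,0,-0.018,1],[0,0,0,0,0,-0.015,1],[0,0,0,0,0,-0.002,1],[0,0,0,0,0,0,0.6],[0,0,0,0,0,0,0.5],[0,0,0,0,0,0,0.5],[0,0,0,0,0,0,0.5],[0,0,0,0,0,0,0.5]], "squeeze": 25}}

```text
time: 12.0
eef_pos: [425.6, -229.1, 46.8]
eef_rot: [[0.157, 0.987, 0.009], [0.987, -0.157, -0.009], [-0.007, 0.01, -1.0]]
ft_force: [0.0, 0.2, 0.5]
grip_width: 42.9
```

Run:
```python
from h import *
import pickle
s=snap('wrist','w9.png');pickle.dump(s,open('w9.pkl','wb'));print(s['eef_pos'],s['ft_force'],s['grip_width'])
snap('side','s9.png')
d=cv2.imread('pics/w9.png');e=cv2.imread('pics/s9.png')[280:430,250:400]
cv2.imwrite('pics/w9c.png',np.hstack([cv2.resize(d,(533,400)),cv2.resize(e,(260,400))]))
```

```text
[ 425.62 -229.13   46.77] [0.02 0.17 0.55] 42.86420847568318
```

View pics/w9c.png

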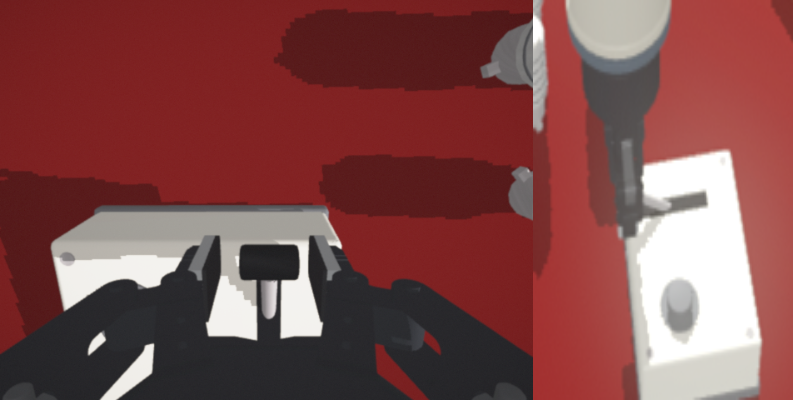

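The grip lies between the pads, about 2.5 mm to the +y side of centre, and the pads sit a little high. I'll correct that, then close.

Request:
{"api": "step_arm", "payload": {"plan": [[0,0,0,-0.001,0.0015,-0.003,0.5],[0,0,0,-0.001,0.0015,-0.003,0.5],[0,0,0,0,0,-0.001,0.5],[0,0,0,0,0,0,0.5],[0,0,0,0,0,0,0.2],[0,0,0,0,0,0,0.2],[0,0,0,0,0,0,0.2],[0,0,0,0,0,0,0.2],[0,0,0,0,0,0,0.2],[0,0,0,0,0,0,0.2]], "squeeze": 25}}

```text
time: 13.35
eef_pos: [423.1, -226.6, 39.3]
eef_rot: [[0.157, 0.988, 0.008], [0.988, -0.157, -0.009], [-0.008, 0.01, -1.0]]
ft_force: [-1.3, -1.3, -0.6]
grip_width: 25.4
```

Run:
```python
from h import *
import pickle
s=snap('wrist','w10.png');print(s['eef_pos'],s['ft_force'],s['grip_width'],s['eef_rot'])
```

```text
[ 423.11 -226.58   39.31] [-1.25 -1.26 -0.56] 25.422583736364295 [[ 0.16  0.99  0.01]
 [ 0.99 -0.16 -0.01]
 [-0.01  0.01 -1.  ]]
```

View pics/w10.png

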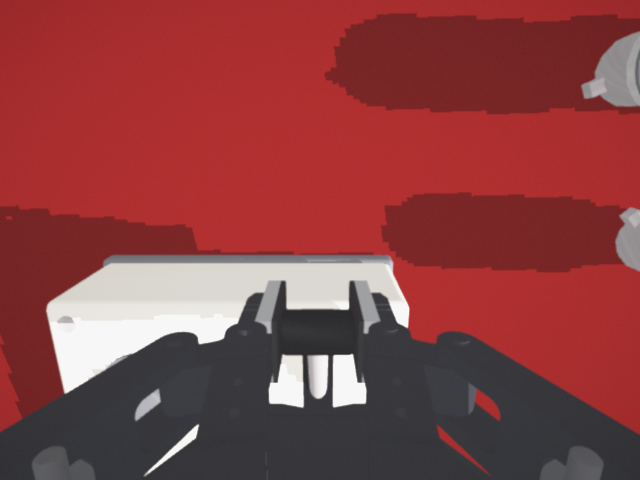

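Gripped by its ends at 25.4 mm. Now I'll swing it along the arc.

Request:
{"api": "step_arm", "payload": {"plan": [[0,0,0,0.0067,-0.001,0.009,0.2],[0,0,0,0.0079,-0.0012,0.0079,0.2],[0,0,0,0.009,-0.0014,0.0066,0.2],[0,0,0,0.0099,-0.0015,0.0051,0.2],[0,0,0,0.0105,-0.0016,0.0036,0.2],[0,0,0,0.0105,-0.0017,0.002,0.2],[0,0,0,0,0,0,0.2],[0,0,0,0,0,0,0.2],[0,0,0,0,0,0,0.2],[0,0,0,0,0,0,0.2]]}}

```text
time: 14.65
eef_pos: [481.2, -235.6, 76.0]
eef_rot: [[0.157, 0.988, 0.008], [0.988, -0.157, -0.01], [-0.008, 0.009, -1.0]]
ft_force: [-1.9, -2.2, -0.1]
grip_width: 25.4
```

Run:
```python
from h import *
s=snap('scene','s11.png');print(s['eef_pos'],s['ft_force'],s['grip_width'])
p=np.array(s['eef_pos'])-[423.1,-226.6,39.3];print(p[0]*.988-p[1]*.153,p[0]*.153+p[1]*.988,p[2])
c=cv2.imread('pics/s11.png')[180:300,130:270]
cv2.imwrite('pics/s11c.png',cv2.resize(c,None,fx=5,fy=5,interpolation=cv2.INTER_CUBIC))
```

```text
[ 481.25 -235.63   75.99] [-1.87 -2.21 -0.11] 25.408627638634492
58.82961836440551 -0.03007051122126647 36.68549108620974
```

View pics/s11c.png

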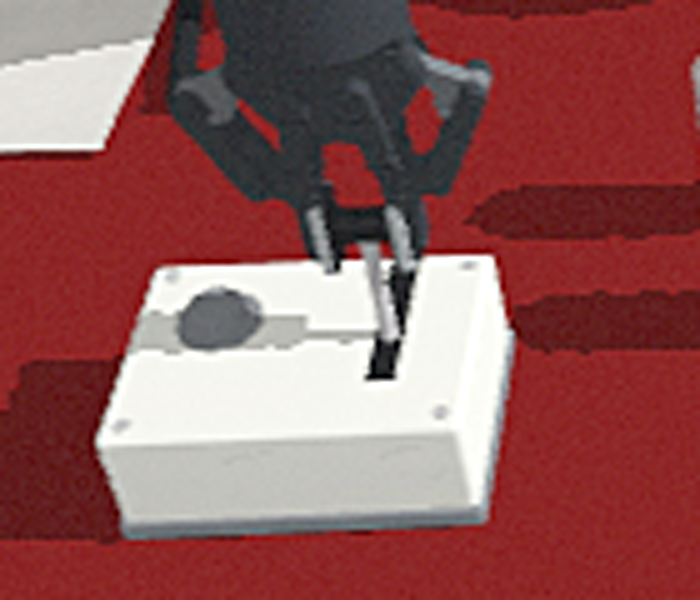

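Request:
{"api": "step_arm", "payload": {"plan": [[0,0,0,0.004,-0.0006,0,0.2],[0,0,0,0.004,-0.0006,0,0.2],[0,0,0,0.0025,-0.0004,-0.0005,0.2],[0,0,0,0,0,0,0.2],[0,0,0,0,0,0,0.2],[0,0,0,0,0,0,0.6],[0,0,0,0,0,0,0.7],[0,0,0,0,0,0,0.7],[0,0,0,0,0,0,0.7],[0,0,0,0,0,0,0.7]]}}

```text
time: 15.95
eef_pos: [493.0, -237.0, 75.5]
eef_rot: [[0.157, 0.988, 0.009], [0.988, -0.157, -0.009], [-0.008, 0.01, -1.0]]
ft_force: [0.8, -0.9, 0.7]
grip_width: 60.1
```

Run:
```python
from h import *
s=snap('scene','s12.png');print(s['eef_pos'],s['ft_force'],s['grip_width'])
snap('side','sd12.png')
p=np.array(s['eef_pos'])-[423.1,-226.6,39.3];print(p[0]*.988-p[1]*.153,p[0]*.153+p[1]*.988,p[2])
c=cv2.imread('pics/s12.png')[180:300,130:250]
d=cv2.imread('pics/sd12.png')[300:420,280:400]
cv2.imwrite('pics/s12c.png',np.hstack([cv2.resize(x,(400,400),interpolation=cv2.INTER_CUBIC) for x in (c,d)]))
```

```text
[ 492.98 -237.     75.5 ] [ 0.77 -0.85  0.69] 60.11416852094416
70.6359596082919 0.4164953762547352 36.19859337296205
```

View pics/s12c.png

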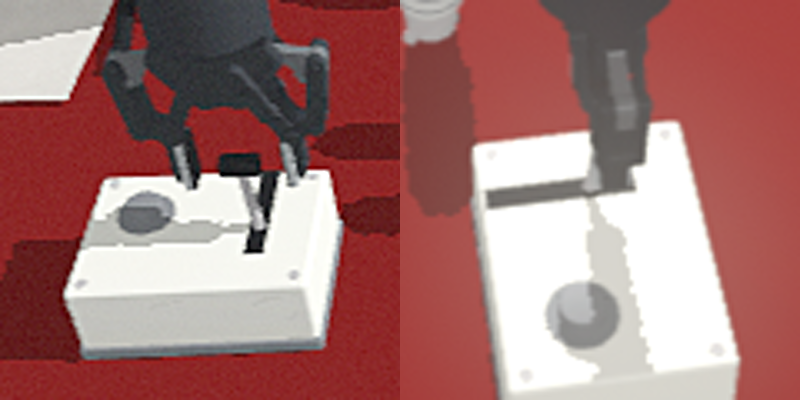

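The lever stands up free, with the fingers clear on both sides. Now straight up and over to the lamp.

Request:
{"api": "step_arm", "payload": {"plan": [[0,0,0,0,0,0.025,0.7],[0,0,0,0,0,0.03,0.7],[0,0,0,0,0,0.025,1],[0,0,0,-0.012,0.048,0,1],[0,0,0,-0.012,0.048,0,1],[0,0,0,-0.012,0.048,0,1],[0,0,0,-0.011,0.046,0,1],[0,0,0,0,0,0,1],[0,0,0,0,0,0,1],[0,0,0,0,0,0,1]]}}

```text
time: 17.3
eef_pos: [444.8, -43.3, 158.4]
eef_rot: [[0.159, 0.987, 0.011], [0.987, -0.159, -0.01], [-0.008, 0.013, -1.0]]
ft_force: [0.0, -0.0, 0.3]
grip_width: 85.3
```

Run:
```python
from h import *
import pickle
s=snap('wrist','w13.png');pickle.dump(s,open('w13.pkl','wb'));print(s['eef_pos'],s['eef_rot'],s['q'])
snap('scene','s13.png')
c=cv2.imread('pics/s13.png')[180:300,130:250]
d=cv2.imread('pics/w13.png')
cv2.imwrite('pics/w13c.png',np.hstack([cv2.resize(d,(533,400)),cv2.resize(c,(260,260))[:,:].copy() if 0 else cv2.resize(c,(260,400))]))
```

```text
[444.78 -43.29 158.41] [[ 0.16  0.99  0.01]
 [ 0.99 -0.16 -0.01]
 [-0.01  0.01 -1.  ]] [-0.23  0.3   1.83 -0.01  1.   -1.63]
```

View pics/w13c.png

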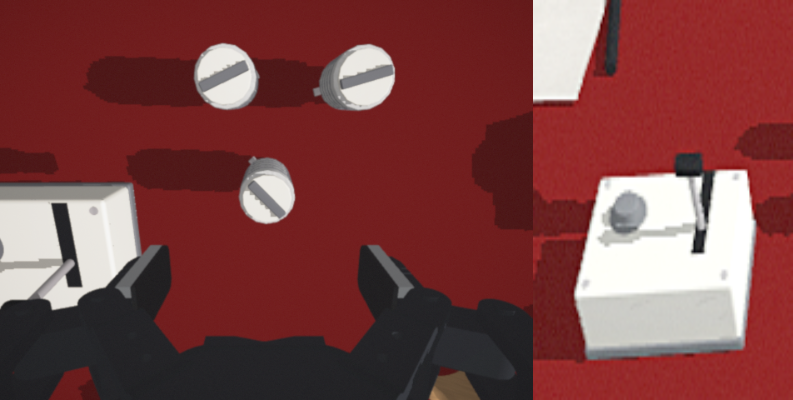

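The lever is up and untouched, and the button is out. The lamp is at about (320,232) in the full picture. I'll remeasure it now.

Run:
```python
import cv2
i=cv2.imread('pics/w13.png')[175:285,270:370]
cv2.imwrite('pics/w13d.png',cv2.resize(i,None,fx=5,fy=5,interpolation=cv2.INTER_CUBIC))
```

```text
(no output)
```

View pics/w13d.png

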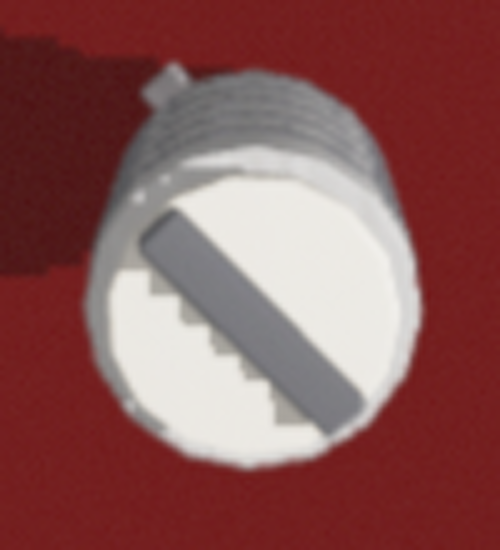

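Run:
```python
from h import *
import pickle
s=pickle.load(open('w13.pkl','rb'));c=wcam(s)
u=lambda x,y:((x+.5)/5-.5+270,(y+.5)/5-.5+175)
A,B=plane(c,u(158,228),100),plane(c,u(346,418),100);d=B-A
print(A,B,(A+B)/2,np.linalg.norm(d),np.degrees(np.arctan2(d[1],d[0])))
s2=pickle.load(open('w2.pkl','rb'));c2=wcam(s2)
v=lambda x,y:((x+.5)/7-.5+275,(y+.5)/7-.5+175)
print(tri([ray(c,u(252,323)),ray(c2,v(236,303)),ray('scene',(289,213.1)),ray('side',(287.7,277.1))]))
print(tri([ray(c,u(252,323)),ray(c2,v(236,303))]))
```

```text
[429.57 -51.68 100.  ] [458.05 -32.22 100.  ] [443.81 -41.95 100.  ] 34.490893790301264 34.34756424383986
(array([445.09, -41.05,  95.02]), [np.float64(1.2720324446939284), np.float64(0.9591850610901312), np.float64(2.6081625321472197), np.float64(0.568386473156924)])
(array([444.34, -42.03,  97.45]), [np.float64(0.18145446275162364), np.float64(0.181454462751628)])
```

Request:
{"api": "step_arm", "payload": {"plan": [[0.6,0.6,0,0,0.0015,-0.02,1],[0,0,0,0,0,-0.03,1],[0,0,0,0,0,-0.03,1],[0,0,0,0,0,-0.03,1],[0,0,0,0,0,-0.02,1],[0,0,0,0,0,-0.006,1],[0,0,0,0,0,0,0.8],[0,0,0,0,0,0,0.7],[0,0,0,0,0,0,0.7],[0,0,0,0,0,0,0.7]], "squeeze": 25}}

```text
time: 18.65
eef_pos: [448.5, -46.8, 20.4]
eef_rot: [[0.166, 0.986, 0.007], [0.986, -0.166, -0.001], [0.001, 0.007, -1.0]]
ft_force: [0.6, -0.2, -0.2]
grip_width: 60.1
```

Run:
```python
from h import *
import pickle
s=snap('wrist','w14.png');pickle.dump(s,open('w14.pkl','wb'));print(s['eef_pos'],s['eef_rot'],s['ft_force'],s['grip_width'])
snap('side','s14.png')
d=cv2.imread('pics/w14.png');e=cv2.imread('pics/s14.png')[220:340,200:320]
cv2.imwrite('pics/w14c.png',np.hstack([cv2.resize(d,(500,375)),cv2.resize(e,(300,375))]))
```

```text
[448.53 -46.81  20.44] [[ 0.17  0.99  0.01]
 [ 0.99 -0.17 -0.  ]
 [ 0.    0.01 -1.  ]] [ 0.55 -0.24 -0.17] 60.1492474851408
```

View pics/w14c.png

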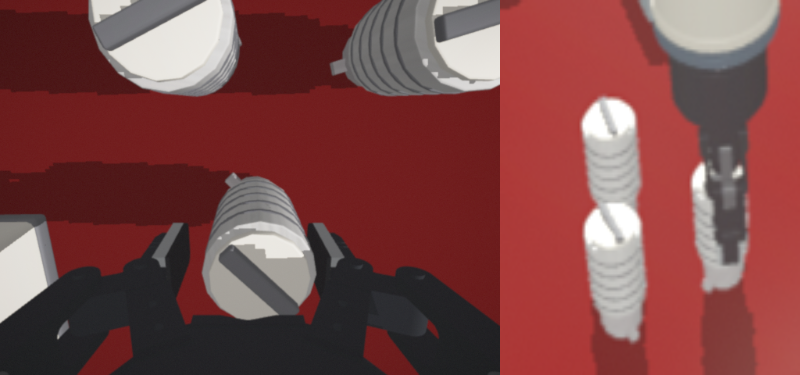

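The lamp is off-centre in the jaws by about (-4,+5) mm. I'll correct, lower a little and grip.

Request:
{"api": "step_arm", "payload": {"plan": [[0,0,0,-0.002,0.0025,-0.003,0.7],[0,0,0,-0.002,0.0025,-0.003,0.7],[0,0,0,0,0,-0.001,0.7],[0,0,0,0,0,0,0.7],[0,0,0,0,0,0,0.3],[0,0,0,0,0,0,0.3],[0,0,0,0,0,0,0.3],[0,0,0,0,0,0,0.3],[0,0,0,0,0,0,0.3],[0,0,0,0,0,0,0.3]], "squeeze": 60}}

```text
time: 20.0
eef_pos: [443.9, -41.3, 13.0]
eef_rot: [[0.166, 0.986, 0.006], [0.986, -0.166, -0.0], [0.001, 0.006, -1.0]]
ft_force: [0.1, 1.5, 0.6]
grip_width: 43.0
```

Run:
```python
from h import *
import pickle
s=snap('wrist','w15.png');pickle.dump(s,open('w15.pkl','wb'));print(s['eef_pos'],s['eef_rot'],s['ft_force'],s['grip_width'],s['q'])
```

```text
[443.94 -41.25  12.98] [[ 0.17  0.99  0.01]
 [ 0.99 -0.17 -0.  ]
 [ 0.    0.01 -1.  ]] [0.11 1.47 0.56] 43.015137628384466 [-0.23  0.57  1.98  0.    0.59 -1.63]
```

View pics/w15.png

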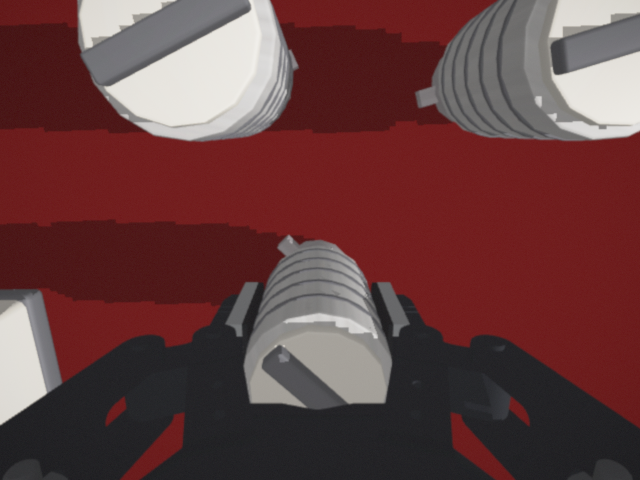

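Gripped at 43 mm. The rib lies 46° clockwise from the jaw axis, so the socket needs the tool at about 53.5° yaw, a turn of -27°. Lift and carry.

Request:
{"api": "step_arm", "payload": {"plan": [[0,0,0,0,0,0.02,0.3],[0,0,0,0,0,0.03,0.3],[0,0,0,0,0,0.03,0.3],[0,0,0,0,0,0.03,0.3],[0,0,-4,0.004,0.03,0.005,0.3],[0,0,-4,0.007,0.05,0,0.3],[0,0,-4,0.007,0.05,0,0.3],[0,0,-4,0.007,0.05,0,0.3],[0,0,-4,0.007,0.05,0,0.3],[0,0,-4,0.006,0.05,0,0.3]], "squeeze": 100}}

```text
time: 21.3
eef_pos: [481.8, 244.3, 131.5]
eef_rot: [[0.568, 0.823, 0.006], [0.823, -0.568, -0.003], [0.001, 0.007, -1.0]]
ft_force: [1.4, 0.1, -2.3]
grip_width: 42.1
```

Run:
```python
from h import *
s=manip.observe();print(s['time'],s['eef_pos'],s['eef_rot'],s['ft_force'],s['grip_width'],s['q'])
print(np.array([489.8,303.2])-s['eef_pos'][:2],np.degrees(np.arctan2(s['eef_rot'][1][0],s['eef_rot'][0][0])))
```

```text
21.3 [481.76 244.31 131.52] [[ 0.57  0.82  0.01]
 [ 0.82 -0.57 -0.  ]
 [ 0.    0.01 -1.  ]] [ 1.43  0.08 -2.25] 42.064802145747606 [ 0.36  0.46  1.64 -0.01  1.03 -0.6 ]
[ 8.04 58.89] 55.374531357118926
```

Request:
{"api": "step_arm", "payload": {"plan": [[0.2,0.3,-1,0.003,0.024,0,0.3],[0,0,0,0.003,0.02,0,0.3],[0,0,0,0.002,0.01,0,0.3],[0,0,0,0,0,0,0.3],[0,0,0,0,0,0,0.3],[0,0,0,0,0,0,0.3],[0,0,0,0,0,0,0.3],[0,0,0,0,0,0,0.3],[0,0,0,0,0,0,0.3],[0,0,0,0,0,0,0.3]]}}

```text
time: 22.55
eef_pos: [489.4, 300.0, 130.9]
eef_rot: [[0.582, 0.813, -0.0], [0.813, -0.582, -0.001], [-0.001, 0.0, -1.0]]
ft_force: [0.3, 1.1, -1.0]
grip_width: 42.2
```

Run:
```python
from h import *
import pickle
s=snap('wrist','w16.png');pickle.dump(s,open('w16.pkl','wb'));print(s['time'],s['eef_pos'],s['eef_rot'],s['ft_force'],s['grip_width'],s['q'])
print(np.array([489.8,303.2])-s['eef_pos'][:2],np.degrees(np.arctan2(s['eef_rot'][1][0],s['eef_rot'][0][0])))
snap('side','s16.png');snap('scene','sc16.png')
a=cv2.imread('pics/s16.png')[100:240,200:340];b=cv2.imread('pics/sc16.png')[130:270,360:500]
cv2.imwrite('pics/s16c.png',np.hstack([cv2.resize(x,(400,400),interpolation=cv2.INTER_CUBIC) for x in (a,b)]))
```

```text
22.55 [489.45 300.   130.87] [[ 0.58  0.81 -0.  ]
 [ 0.81 -0.58 -0.  ]
 [-0.    0.   -1.  ]] [ 0.33  1.08 -1.02] 42.17118059003439 [ 0.45  0.5   1.56 -0.    1.08 -0.5 ]
[0.35 3.2 ] 54.40595644214817
```

View pics/w16.png

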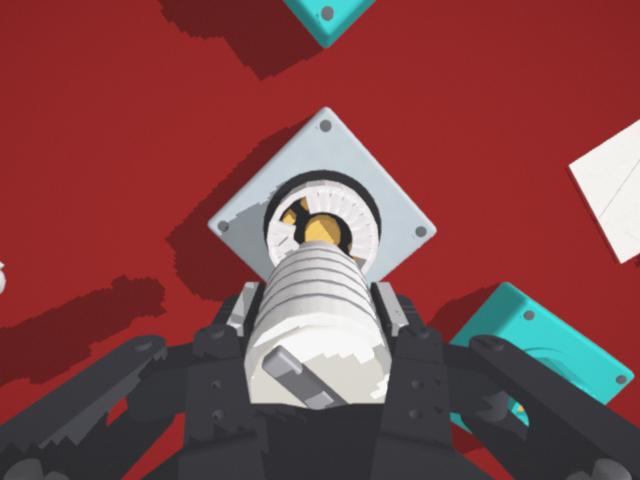

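View pics/s16c.png

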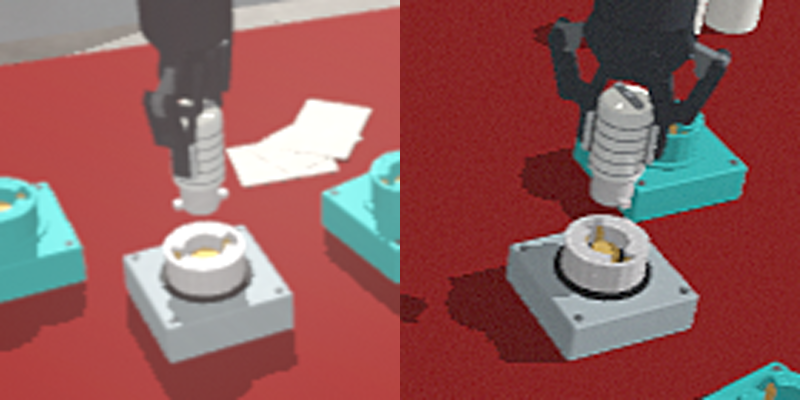

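Run:
```python
from h import *
for n,im,o,s in [('side','s16',(200,100),400/140),('scene','sc16',(360,130),400/140)]:
    i=cv2.imread(f'pics/{im}.png')
    P=proj(n,[489.45,300,118]);M=proj(n,[489.8,303.2,72]);T=proj(n,[489.45,300,218]);print(n,P,M,T)
    cx,cy=(P+M)/2
    x0,y0=int(cx)-40,int(cy)-45
    c=cv2.resize(i[y0:y0+80,x0:x0+80],(400,400),interpolation=cv2.INTER_CUBIC)
    print((P-[x0,y0])*5,(M-[x0,y0])*5,(T-[x0,y0])*5)
    cv2.imwrite(f'pics/z_{n}.png',c)
cv2.imwrite('pics/z.png',np.hstack([cv2.imread('pics/z_side.png'),cv2.imread('pics/z_scene.png')]))
```

```text
side [270.05 172.1 ] [271.   186.32] [267.47 137.16]
[200.27 190.51] [205.02 261.6 ] [187.36  15.82]
scene [432.75 197.67] [431.34 212.84] [439.19 161.33]
[203.73 188.36] [196.71 264.18] [235.95   6.66]
```

View pics/z.png

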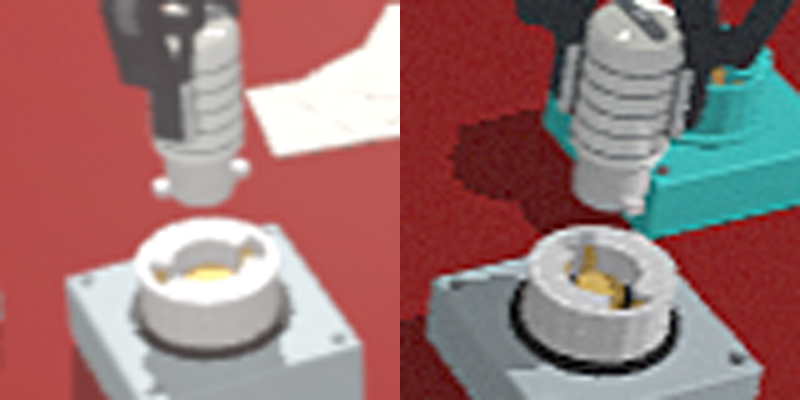

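The lamp hangs straight over the mouth with its lugs in line with the notches. I'll correct the +3 mm in y and lower to just above the mouth.

Request:
{"api": "step_arm", "payload": {"plan": [[0,0,-0.9,0.0003,0.003,-0.01,0.3],[0,0,0,0,0,-0.015,0.3],[0,0,0,0,0,-0.013,0.3],[0,0,0,0,0,0,0.3],[0,0,0,0,0,0,0.3],[0,0,0,0,0,0,0.3],[0,0,0,0,0,0,0.3],[0,0,0,0,0,0,0.3],[0,0,0,0,0,0,0.3],[0,0,0,0,0,0,0.3]]}}

```text
time: 23.95
eef_pos: [489.8, 303.3, 90.2]
eef_rot: [[0.595, 0.803, -0.0], [0.803, -0.595, -0.001], [-0.001, 0.0, -1.0]]
ft_force: [-0.7, -0.7, -3.0]
grip_width: 42.2
```

Run:
```python
from h import *
s=snap('side','s17.png');print(s['time'],s['eef_pos'],s['eef_rot'],s['ft_force'])
print(np.array([489.8,303.2])-s['eef_pos'][:2],np.degrees(np.arctan2(s['eef_rot'][1][0],s['eef_rot'][0][0])))
snap('scene','sc17.png')
a=cv2.imread('pics/s17.png')[135:215,230:310];b=cv2.imread('pics/sc17.png')[160:240,392:472]
cv2.imwrite('pics/s17c.png',np.hstack([cv2.resize(x,(400,400),interpolation=cv2.INTER_CUBIC) for x in (a,b)]))
```

```text
23.95 [489.77 303.33  90.15] [[ 0.6  0.8 -0. ]
 [ 0.8 -0.6 -0. ]
 [-0.   0.  -1. ]] [-0.69 -0.75 -2.98]
[ 0.03 -0.13] 53.45217746614225
```

View pics/s17c.png

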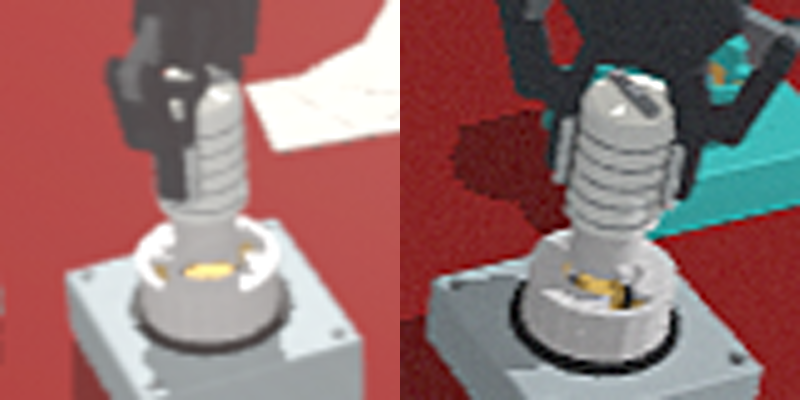

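Foot is centred just over the mouth. Lowering slowly.

Request:
{"api": "step_arm", "payload": {"plan": [[0,0,0,0,0,-0.003,0.3],[0,0,0,0,0,-0.003,0.3],[0,0,0,0,0,-0.003,0.3],[0,0,0,0,0,-0.002,0.3],[0,0,0,0,0,-0.002,0.3],[0,0,0,0,0,-0.001,0.3],[0,0,0,0,0,0,0.3],[0,0,0,0,0,0,0.3],[0,0,0,0,0,0,0.3],[0,0,0,0,0,0,0.3]]}}

```text
time: 25.3
eef_pos: [489.7, 303.3, 75.2]
eef_rot: [[0.595, 0.803, -0.0], [0.803, -0.595, -0.001], [-0.001, 0.0, -1.0]]
ft_force: [-0.4, 0.0, -0.8]
grip_width: 42.6
```

Run:
```python
from h import *
s=manip.observe();print(s['time'],s['eef_pos'],s['ft_force'],s['wrist_torque'],s['grip_width'])
```

```text
25.3 [489.67 303.27  75.22] [-0.43  0.04 -0.75] [-0.02  0.02 -0.04] 42.5780851244073
```

Request:
{"api": "step_arm", "payload": {"plan": [[0,0,0,0,0,-0.002,0.3],[0,0,0,0,0,-0.002,0.3],[0,0,0,0,0,-0.002,0.3],[0,0,0,0,0,-0.002,0.3],[0,0,0,0,0,-0.001,0.3],[0,0,0,0,0,0,0.3],[0,0,0,0,0,0,0.3],[0,0,0,0,0,0,0.3],[0,0,0,0,0,0,0.3],[0,0,0,0,0,0,0.3]]}}

```text
time: 26.55
eef_pos: [489.8, 303.3, 66.6]
eef_rot: [[0.595, 0.803, 0.0], [0.803, -0.595, -0.001], [-0.0, 0.001, -1.0]]
ft_force: [-1.9, -1.0, 7.4]
grip_width: 42.3
```

Run:
```python
from h import *
s=manip.observe();print(s['time'],s['eef_pos'],s['ft_force'],s['wrist_torque'],s['grip_width'])
```

```text
26.55 [489.76 303.3   66.63] [-1.92 -1.03  7.37] [-0.26  0.48  0.  ] 42.28936789716567
```

Plunger force is about 8–9 N, so it is about 8 mm down. Now turn clockwise.

Request:
{"api": "step_arm", "payload": {"plan": [[0,0,-6,0,0,0,0.3],[0,0,-8,0,0,0,0.3],[0,0,-8,0,0,0,0.3],[0,0,-8,0,0,0,0.3],[0,0,-8,0,0,0,0.3],[0,0,-8,0,0,0,0.3],[0,0,-8,0,0,0,0.3],[0,0,-8,0,0,0,0.3],[0,0,0,0,0,0,0.3],[0,0,0,0,0,0,0.3]]}}

```text
time: 27.8
eef_pos: [491.1, 304.2, 66.9]
eef_rot: [[0.984, -0.176, 0.003], [-0.176, -0.984, -0.001], [0.003, 0.001, -1.0]]
ft_force: [-0.6, -0.5, 4.6]
grip_width: 42.7
```

Run:
```python
from h import *
s=snap('wrist','w18.png');print(s['time'],s['eef_pos'],s['eef_rot'],s['ft_force'],s['wrist_torque'],s['grip_width'],s['q'])
print(np.degrees(np.arctan2(s['eef_rot'][1][0],s['eef_rot'][0][0])))
```

```text
27.8 [491.14 304.22  66.86] [[ 0.98 -0.18  0.  ]
 [-0.18 -0.98 -0.  ]
 [ 0.    0.   -1.  ]] [-0.59 -0.47  4.62] [-0.22  0.34  0.33] 42.65368209729018 [ 0.45  0.59  1.61 -0.    0.94  0.63]
-10.165682871170311
```

View pics/w18.png

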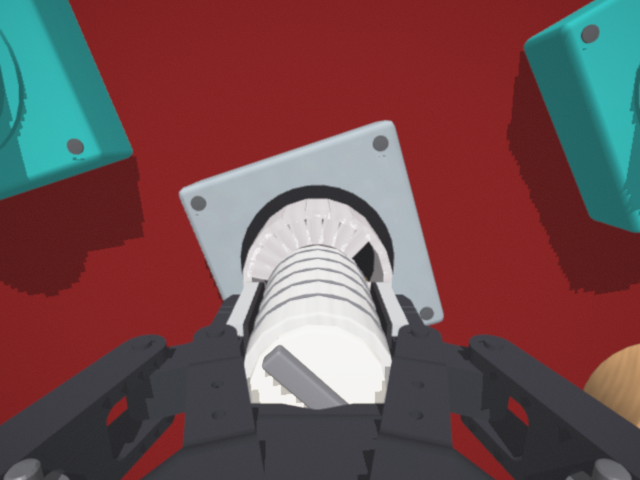

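The rib has not slipped in the jaws after 64° of turn. I'll continue to the stop, with small centring and down corrections.

Request:
{"api": "step_arm", "payload": {"plan": [[0,0,-6,-0.0006,-0.0005,-0.0007,0.3],[0,0,-6,-0.0006,-0.0005,-0.0005,0.3],[0,0,-6,0,0,0,0.3],[0,0,-6,0,0,0,0.3],[0,0,-2,0,0,0,0.3],[0,0,-1,0,0,0,0.3],[0,0,0,0,0,0,0.3],[0,0,0,0,0,0,0.3],[0,0,0,0,0,0,0.3],[0,0,0,0,0,0,0.3]]}}

```text
time: 29.1
eef_pos: [491.6, 304.0, 66.8]
eef_rot: [[0.798, -0.602, 0.006], [-0.602, -0.798, -0.002], [0.006, -0.002, -1.0]]
ft_force: [-1.2, -1.2, 4.2]
grip_width: 42.2
```

Run:
```python
from h import *
s=snap('wrist','w19.png');print(s['time'],s['eef_pos'],s['eef_rot'],s['ft_force'],s['wrist_torque'],s['grip_width'],s['q'])
print(np.degrees(np.arctan2(s['eef_rot'][1][0],s['eef_rot'][0][0])))
snap('scene','sc19.png');snap('side','s19.png')
a=cv2.imread('pics/s19.png')[135:215,230:310];b=cv2.imread('pics/sc19.png')[160:240,392:472];c=cv2.imread('pics/w19.png')[180:480,160:480]
cv2.imwrite('pics/s19c.png',np.hstack([cv2.resize(x,(260,400),interpolation=cv2.INTER_CUBIC) for x in (a,b,c)]))
```

```text
29.1 [491.62 304.04  66.81] [[ 0.8  -0.6   0.01]
 [-0.6  -0.8  -0.  ]
 [ 0.01 -0.   -1.  ]] [-1.18 -1.17  4.2 ] [-0.38  0.26  0.36] 42.237193078981754 [ 0.45  0.59  1.61 -0.01  0.94  1.1 ]
-37.01450234175569
```

View pics/s19c.png

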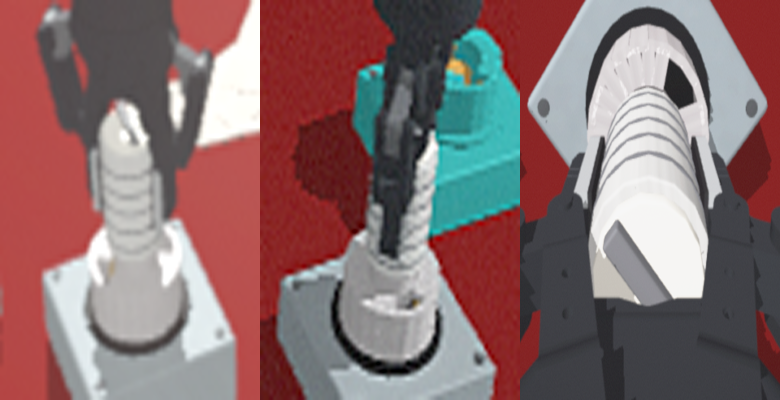

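Run:
```python
from h import *
ims=[]
for n in ('w16','w18','w19'):
    i=cv2.imread(f'pics/{n}.png')[300:430,230:410];ims.append(cv2.resize(i,(390,280)))
cv2.imwrite('pics/cmp.png',np.vstack([np.hstack(ims[:2]),np.hstack([ims[2],ims[2]*0])]))
```

```text
(no output)
```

View pics/cmp.png

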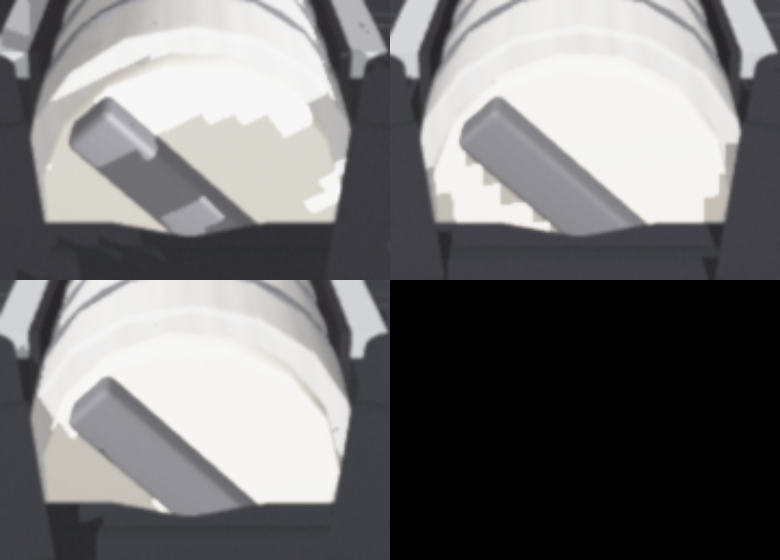

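The rib sits identically in the jaws before and after the turn, so there was no slip. The lamp has turned 90.5° and its foot is about 8 mm down on the plunger. One last settling call, then a look at the trip switch.

Request:
{"api": "step_arm", "payload": {"plan": [[0,0,0,-0.0005,0,-0.0005,0.3],[0,0,0,-0.0005,0,-0.0003,0.3],[0,0,0,0,0,0,0.3],[0,0,0,0,0,0,0.3],[0,0,0,0,0,0,0.3],[0,0,0,0,0,0,0.3],[0,0,0,0,0,0,0.3],[0,0,0,0,0,0,0.3],[0,0,0,0,0,0,0.3],[0,0,-0.5,0,0,-0.0005,0.3]]}}

```text
time: 30.5
eef_pos: [491.7, 304.1, 66.5]
eef_rot: [[0.793, -0.609, 0.009], [-0.609, -0.793, -0.002], [0.008, -0.004, -1.0]]
ft_force: [-2.9, -2.3, 11.8]
grip_width: 42.7
```

Run:
```python
from h import *
s=snap('scene','sc20.png');print(s['time'],s['eef_pos'],s['eef_rot'],s['ft_force'],s['wrist_torque'],s['grip_width'])
print(np.degrees(np.arctan2(s['eef_rot'][1][0],s['eef_rot'][0][0])))
```

```text
30.5 [491.72 304.11  66.54] [[ 0.79 -0.61  0.01]
 [-0.61 -0.79 -0.  ]
 [ 0.01 -0.   -1.  ]] [-2.94 -2.27 11.79] [-0.52  0.62  0.32] 42.68446032983218
-37.515224491163586
```

View pics/sc20.png

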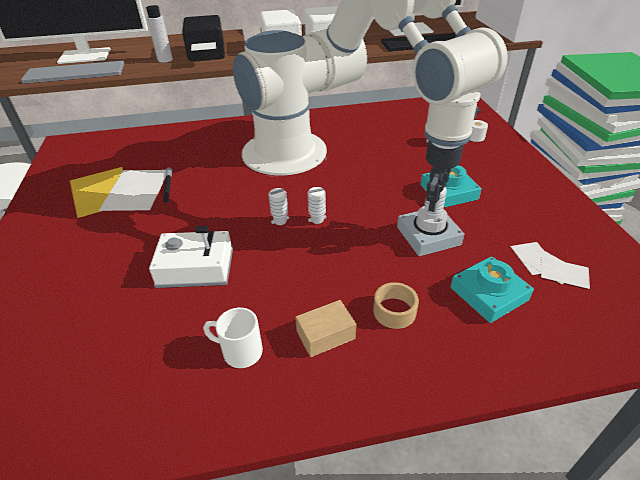

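The lever is up at (205,238) and the button is out at (173,243). The mug, carton and tape roll are where they started. The lamp is held turned in the grey socket at (432,210). Handing in.

```bash
python3 -c "
from workcell import manip
print(manip.job_done()); s=manip.observe(); print(s['time'],s['eef_pos'],s['ft_force'],s['grip_width'])"
```

```text
the job is handed in; nothing more can be done
None
the job is handed in; nothing more can be done
```

I handed the job in at about 30.5 s of the 69 s allowed; no verdict is reported back.

**What I did**
- **Trip switch:** I pressed the test button, the lever dropped and the button came back up. I then pinched the lever's grip by its ends, swung it up along its arc and let it go. It stays up untouched.
- **Lamp:** I took the farthest of the three lamps and lowered it into the grey socket with its lugs through the notches. I pushed it down about 8 mm, turned it about 91° clockwise, and am still gripping it there.

**Last checks**
- The lamp did not slip in the jaws: its rib looks the same before and after the turn.
- The turning moment is about 0.32 to 0.36 N m, which fits being near the stop. The downward push is about 12 N, and the tool is within 0.01 rad of vertical.
- The tool is about 2 mm from the measured socket centre, inside the 8 mm limit.
- In the last scene picture the lever is up, the button is out, and the mug, carton and tape roll have not moved.

**What disagreed**
- The shut fingertips really end about 30 mm behind the reported TCP. My first press therefore never reached the button. I found the offset from where contact was felt and allowed for it afterwards.
- The tool crept a few millimetres sideways over several calls, which I corrected as I went.
- The plunger and fork values are worked out from the tool pose and forces, not read directly.

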